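# Gauge a sample bar with the ratchet micrometer

### The arm

A 6-joint arm with a two-finger parallel gripper is mounted at the origin on the work surface. World frame = base frame: x ahead of the robot, y to its left, z up, the work surface at z = 0. Lengths are in m, angles in degrees, forces in N, time in s.
With the tool pointing down it reaches from about 0.25 to 0.725 m from the base axis. Payload 9.7 kg.
Tool frame: the origin (TCP) lies on the centre line of the jaws, within the pads' length; the fingertips stand 22 mm ahead of it and the grasp point (between the pads) lies 3 mm ahead of it; z points along the fingers, y is the direction in which the jaws open and shut (so a half turn about z gives the same grasp; the last joint's range is limited). The gripper opens to 85 mm and grips with 20 to 120 N. Pads are 22 mm wide; open, the fingers measure 114 mm over their backs; the gripper's body (76 mm by 85 mm) begins 54 mm behind the grasp point. The pads swing forward as they close: fully open they stand 13 mm farther back than shut.
Start: joints at [-73.281, 4.979, 10.078, 95.1, 0, 90], TCP at [0.158, -0.527, 0.253] pointing down, gripper open.
Joint ranges: [-179.16, 179.16], [-48.56, 103.87], [-65.8, 70.77], [-126.05, 130.52], [-82.76, 87.17], [-180, 180]. Speed limits (degrees/s): [127.2, 127.2, 147.25, 180, 180, 180].

### API

Orientations are given as [roll, pitch, yaw] about the fixed x, y, z axes, in that order (R = Rz(yaw) Ry(pitch) Rx(roll)).
In Python, from workcell import monitor, eyes, job gives the robot as it stands. The module is installed in compiled form; this text tells all that it offers.
- The arm moves only by the tool drive_tool, never from a script. Its argument "plan" is a list of rows, each a list of 3 entries, a list of its own where there are three numbers: the opening, from 0 (shut) to 1 (fully open), then the shift along the world's x, y, z in m, then the turn about the world's z in degrees. In form: [[gripper, [x, y, z], yaw], ...]. A call has 1 to 10 rows; each row shifts and turns the commanded pose from where the row before left it; what a row does not reach is not made up. A row lasts 1/8 s, in which the tool goes at most 62.5 mm and 10.7 degrees, less where a joint would pass 70% of its speed; a pose out of reach is approached as far as the arm can. A call is refused whole if a number of a shift passes 0.0625 or a number of a turn 10.7, either way. A call with a gripper value outside its range is refused whole. The fingers move at their own pace and stop on an object; "grip_force" is the grip in N (left out, the last holds). Time passes only in rows, so rows that do not move let the fingers close. It gives the time, the measured TCP pose, the force and the opening at its end, in the units of the state.
- monitor.get_obs(): the state, without advancing time (a new reading comes with each control period).
- eyes.camera(name): name is "side" or "top" or "wrist"; returns (picture, depth): 420x560x3 uint8, red, green, blue; 420x560 float32, m along the optical axis (not along the pixel's ray), 0 where there is no reading.
- eyes.camera_params(name): a dict with "fx", "fy", "cx", "cy" (pixels), "extrinsics" (4x4, takes a point from world to camera coordinates); the wrist camera has in their place "mount" (4x4, takes a point from camera to tool coordinates, whose origin is the TCP and whose axes are the flange's). Camera axes: x right, y down, z forward; pixel columns grow to the right and rows downward; lengths in m; the calibration is good to about 2 mm. A picture is of the moment at which its call begins: read the wrist's pose just before it. camera_params takes no time and is no camera call.
- job.job_done(): hands the job in, once; it reports no verdict.
The state is a dict: "time": time; "q": joint angles; "qd": joint speeds; "joint_efforts": joint torques, N m; "ee_pos": TCP position; "tcp_rot": TCP orientation; "wrist_force": force on the tool from outside, world axes, zero at the start; "torque": the same for the moment, N m; "opening": finger opening in m.
Only numpy, scipy, OpenCV 4.12 (cv2) and the standard library are available. Lean on these libraries where they do the work, as an engineer would, in place of code of your own. Each camera call takes 0.05 s, during which the arm holds its last target.

### The job

Take the aluminium sample bar from the yellow goods-in tray, lay it flat on the measuring table of the thickness gauge and slide it in under the spindle, straight and gently, until its end is fully home against the back stop; let it go there. Then bring the spindle down on it by turning only the ratchet cap on top of the micrometer clockwise (seen from above) until you feel the ratchet click three times; stop there (a fifth click is too many) and leave the bar clamped like that. Leave the other things alone.

Things in the scene. Friction and masses are not known exactly. Their poses are not given: they have to be found in the camera images.
- bar: sample bar to be measured: bare aluminium flat bar 110 mm long (its x), 30 mm wide (its y), 12 mm thick, square ends, two small countersunk holes in the middle of its upper face; about 0.1 kg. Lies flat in the tray, roughly pointing away from the robot, nothing within 25 mm of its sides. Both ends are alike. Origin at the centre of its underside, z up
- tray: fixed shallow yellow tray 250 x 230 x 18 mm, walls and floor 4 to 5 mm thick; holds the bar, a brass bushing and a steel nut. Origin at the centre of its underside
- stand: fixed bench thickness gauge: grey base casting 200 x 120 x 28 mm (its x from -68 to +132 mm) with a bright steel measuring table on it and, at x = +98 mm, a column 26 mm thick and 154 mm high. Origin on the bench exactly under the spindle axis; x points from the open front, where the bar goes in, to the back stop and the column; z up
- bar_home (a point): where the origin of the bar is once it is home: on top of the measuring table (45 mm above the bench), 39 mm in front of the spindle axis, the bar's length along the stand's x. The table is 92 mm long (stand x from -62 to +30 mm) and 70 mm wide, so the bar's front 32 mm then stick out beyond its front edge, with free air below and beside to hold them
- stop: fixed dark steel back stop on the measuring table, 46 mm wide and 8 mm high; its front face stands 16 mm behind the spindle axis. Origin on the spindle axis at the table top, axes as the stand
- head: the micrometer (with all it carries) on its white arm, clamped to the column. From the arm's underside a bright steel spindle, 8 mm thick, points down; it comes down without turning, 20 mm per turn of the thimble. Each time it has been left open at another height: its lower face starts 3 to 9.5 mm above a bar on the table. Origin on the spindle axis at the arm's underside, axes as the stand
- ratchet_top (a point): centre of the top of the ratchet cap: dark knurled steel cylinder 22 mm thick, 26 mm high, about 202 mm above the bench, vertical axis, stays at its height as it turns. Below it the bright thimble, 19 mm thick, 34 mm high (not to be turned: that bypasses the clutch). From 47 mm under this point down: a grey readout box (30 x 58 mm) 21 mm behind the axis and the white arm to the column
- ratchet_mark (a point): the red mark on the cap's top, 8 mm from its axis. It starts on the thimble's x axis and stays there while the spindle runs free (about 0.03 N m), cap and thimble turning together. Once the spindle is tight the clutch slips with a click every 20 degrees: the torque swells to 0.1 N m or more and drops to nearly 0, also felt when stopped part-way, and the mark moves on past the thimble
- thimble: bright graduated thimble under the cap, 19 mm thick, 34 mm high, turned by the cap through the ratchet. Origin on its axis at its lower end; its x axis turns with it (it starts anywhere between 0 and 100 degrees clockwise of the stand's). The red mark has gone round it, clockwise from above, by 60 degrees after three clicks, 80 after four (x of the mark in this frame: 8 mm, then 4, then 1.4)
- bushing: loose bystander: brass bushing, 30 mm across, 22 mm high, in a far corner of the tray
- nut: loose bystander: steel nut, 30 mm across, 12 mm high, in the other far corner of the tray
- caliper: loose bystander: digital caliper, 200 mm long, lying near the robot
- tape: loose bystander: roll of brown tape, 90 mm across, 48 mm high
- oil_bottle: loose bystander: small amber bottle, 44 mm across, 110 mm high
- screwdriver: loose bystander: screwdriver with green handle, 200 mm long
- carton: loose bystander: small cardboard box, 90 x 70 x 60 mm
Mind the look-alikes: they are no part of the job. Several things have the shape of the bar; the one meant has the colours described above. Leave any turquoise look-alike of the stand alone.

How it is judged:
By the outcome, as a careful person would: the job done as asked, in the order asked, and still so for the second after the job is handed in, with the robot touching nothing.
It also fails if it takes over 72 s, if anything falls off the work surface, if the arm or the gripper's body presses on something with over 40 N, if the wrist force passes 120 N, or if a joint passes its speed limit or range.

## Working session

There is one attempt and no reset: what is moved stays moved. The work goes in short steps, Python scripts to look and compute and a tool call to move; the robot and the scene stay as the last step left them, time stands still between calls to the robot, and variables do not carry over. Pictures are saved under pics/ and viewed, and the job is handed in when it is done.

Besides the shell and the picture viewer there is one more tool, called by a JSON object that holds its "method" and its "body". drive_tool: Moves the arm, as the interface text tells. Its arguments: {"type":"object","properties":{"plan":{"type":"array","items":{"type":"array"}},"grip_force":{"type":"number"}},"required":["plan"]}

```bash
mkdir -p pics
cat > h.py <<'E'
import numpy as np, cv2
from workcell import monitor, eyes, job
from scipy.spatial.transform import Rotation as R
def snap(n,f):
    o=monitor.get_obs(); im,d=eyes.camera(n); cv2.imwrite(f'pics/{f}.png',im[:,:,::-1]); np.savez(f'pics/{f}.npz',im=im,d=d,p=o['ee_pos'],r=o['tcp_rot']); return im,d
def world(n,f):
    z=np.load(f'pics/{f}.npz'); d=z['d']; P=eyes.camera_params(n)
    v,u=np.mgrid[:420,:560]
    c=np.stack([(u-P['cx'])/P['fx']*d,(v-P['cy'])/P['fy']*d,d,np.ones_like(d)],-1)
    if 'mount' in P:
        T=np.eye(4);T[:3,3]=z['p'];T[:3,:3]=R.from_euler('xyz',z['r'],degrees=True).as_matrix(); M=T@np.array(P['mount'])
    else: M=np.linalg.inv(P['extrinsics'])
    w=(c@M.T)[...,:3]; w[d==0]=np.nan; return z['im'],w
E
python3 - <<'E'
from h import *
print(monitor.get_obs())
for n in ['top','side','wrist']: snap(n,n+'0'); print(n,eyes.camera_params(n))
E
```

```text
{'time': 0.0, 'q': array([-7.32790362e+01,  5.01054488e+00,  1.00364501e+01,  9.50997256e+01,
       -1.34999361e-04,  8.99999324e+01]), 'qd': array([-0.00567467, -0.03621096, -0.00841712,  0.00544766,  0.04907244,
       -0.06831124]), 'joint_efforts': array([ 1.96439571e-03, -5.20397472e+01,  4.64799643e+01,  1.67886727e-02,
        3.09664563e-05,  1.86833311e-06]), 'ee_pos': array([ 0.15818551, -0.52656187,  0.25260626]), 'tcp_rot': array([-1.79926180e+02,  1.34912207e-04,  1.67210316e+01]), 'wrist_force': array([ 0.91693003, -0.42592855, -1.53062665]), 'torque': array([-0.05185065, -0.03405631,  0.01341685]), 'opening': 0.08505609999137814}
top {'fx': 431.20665049327295, 'fy': 431.20665049327295, 'cx': 279.89881251739814, 'cy': 209.46684538911842, 'extrinsics': array([[-0.02790383, -0.99958443,  0.00723435, -0.01294829],
       [-0.98902347,  0.02655705, -0.14535232,  0.44349507],
       [ 0.14509979, -0.01121083, -0.98935351,  1.51324913],
       [ 0.        ,  0.        ,  0.        ,  1.        ]])}
side {'fx': 502.81494028211966, 'fy': 502.81494028211966, 'cx': 282.72826842633833, 'cy': 204.76238403898319, 'extrinsics': array([[-0.76506657, -0.64391726,  0.0066113 ,  0.34581115],
       [-0.465692  ,  0.54616008, -0.69630463,  0.31736231],
       [ 0.44475174, -0.53579822, -0.71771593,  1.24968347],
       [ 0.        ,  0.        ,  0.        ,  1.        ]])}
wrist {'fx': 289.9273108328747, 'fy': 289.9273108328747, 'cx': 276.68731868053305, 'cy': 209.96574731393278, 'mount': array([[ 7.46295665e-04, -9.57318997e-01, -2.89032491e-01,
         7.36199522e-02],
       [ 9.99999721e-01,  7.17478166e-04,  2.05651546e-04,
        -2.80236077e-04],
       [ 1.05003699e-05, -2.89032564e-01,  9.57319266e-01,
        -1.20903090e-01],
       [ 0.00000000e+00,  0.00000000e+00,  0.00000000e+00,
         1.00000000e+00]])}
```

View pics/top0.png

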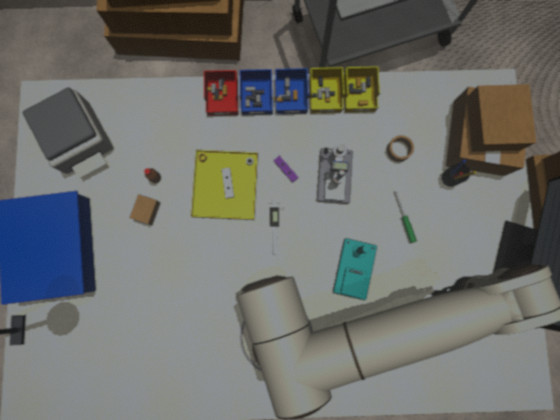

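View pics/side0.png

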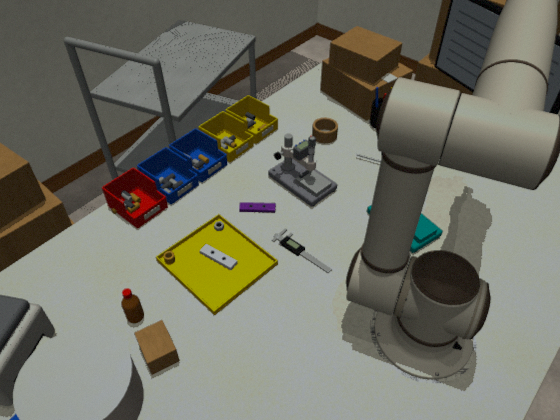

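View pics/wrist0.png

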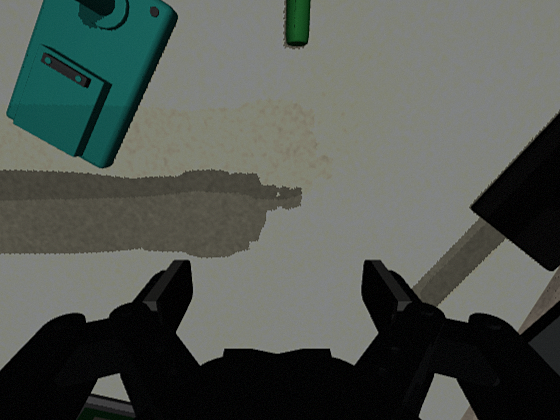

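The top view shows the tray at about (225,185) with the bar at (228,183), and the stand at about (335,176). The turquoise look-alike is at (355,268) and the purple bar at (286,168). Next I'll get rough positions.

Run:
```python
from h import *
im,w=world('top','top0')
for n,(u,v) in dict(bar0=(226,171),bar1=(230,195),trayc=(225,210),st_front=(335,195),bl=(320,201),br=(349,203),tl=(321,149),tr=(352,150),purple=(286,168)).items(): print(n,w[v,u].round(4))
c=im[130:220,270:380]; cv2.imwrite('pics/c1.png',cv2.resize(c,None,fx=7,fy=6.5,interpolation=2)[:,:,::-1])
z=w[130:220,270:380,2]; 
im,w=world('side','side0')
c=im[120:215,250:350]; cv2.imwrite('pics/c2.png',cv2.resize(c,None,fx=6.2,fy=6.2,interpolation=2)[:,:,::-1])
```

```text
bar0 [0.5919 0.1677 0.0217]
bar1 [0.5038 0.1549 0.0139]
trayc [0.4507 0.1749 0.0034]
st_front [ 0.4882 -0.2235  0.0445]
bl [ 0.4721 -0.1716  0.0191]
br [ 0.4638 -0.2786  0.0069]
tl [ 0.6639 -0.1823  0.0281]
tr [ 6.652e-01 -3.013e-01  4.000e-04]
purple [ 0.6002 -0.0522  0.01  ]
```

View pics/c1.png

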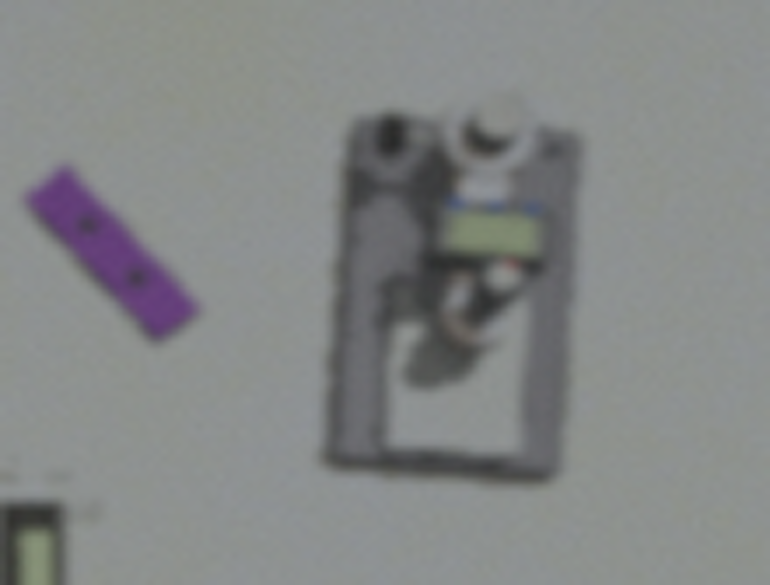

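View pics/c2.png

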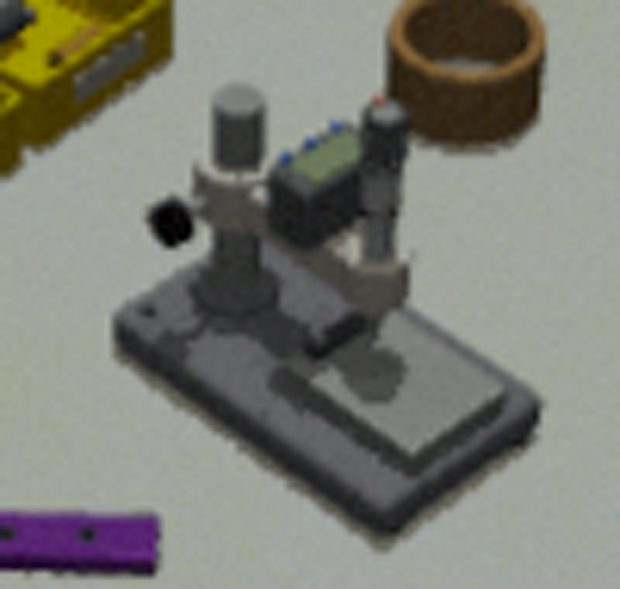

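{"method": "drive_tool", "body": {"plan": [[1, [0.03, 0.015, 0.02], -2], [1, [0.045, 0.03, 0.02], -2.5], [1, [0.045, 0.034, 0.02], -2.5], [1, [0.045, 0.034, 0.01], -2.5], [1, [0.045, 0.034, 0.01], -2.5], [1, [0.045, 0.034, 0], -2.5], [1, [0.045, 0.034, 0], -2.5], [1, [0.045, 0.034, 0], -2.5], [1, [0.045, 0.034, 0], -2], [1, [0.01, 0.014, 0], 0]]}}

```text
time: 1.4
ee_pos: [0.5603, -0.2276, 0.3318]
tcp_rot: [-180.0, 0.1, -4.6]
wrist_force: [-0.1, -0.4, -0.4]
opening: 0.0856
```

Run:
```python
from h import *
import time
o=monitor.get_obs();print(o['time'],o['ee_pos'],o['tcp_rot'],o['q'],o['qd'])
snap('wrist','w1')
o=monitor.get_obs();print(o['time'],o['ee_pos'],o['tcp_rot'])
```

```text
1.4 [ 0.56028064 -0.22764763  0.33176074] [-1.79953299e+02  1.04557337e-01 -4.64215254e+00] [-2.21181164e+01  1.60211221e+01  3.17370271e+01  1.05829661e+02
  1.31459276e-02  1.62524066e+02] [10.61401141  2.6843598   4.42813097  1.71092977 -0.72111557 10.35305065]
1.45 [ 0.56021288 -0.22702974  0.33204867] [-1.79935280e+02  8.26478155e-02 -4.60193447e+00]
```

View pics/w1.png

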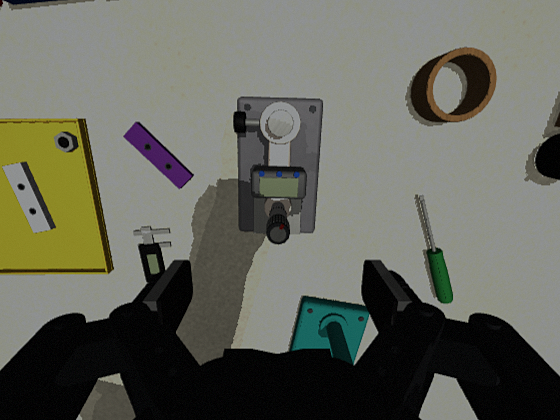

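Run:
```python
from h import *
im,w=world('wrist','w1')
c=im[85:245,210:350]; cv2.imwrite('pics/c3.png',cv2.resize(c,None,fx=3.7,fy=3.7,interpolation=2)[:,:,::-1])
```

```text
(no output)
```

View pics/c3.png

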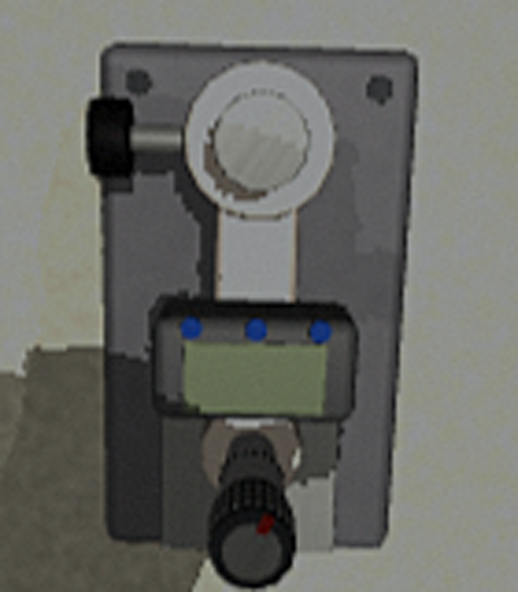

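Run:
```python
from h import *
im,w=world('wrist','w1')
sub=np.zeros((420,560),bool); sub[85:245,210:350]=1
def rep(lo,hi):
    m=sub&(w[...,2]>lo)&(w[...,2]<hi); p=w[m]; print(lo,hi,m.sum(),np.median(p,0).round(4) if len(p) else '')
    return m,p
m,p=rep(.018,.036); r=cv2.minAreaRect(p[:,:2].astype(np.float32)); print(r)
# side lines: rows
L=[];Rr=[]
for v in range(105,225,3):
    us=np.where(m[v])[0]
    L.append(w[v,us[0],:2]);Rr.append(w[v,us[-1],:2])
for S in (L,Rr):
    S=np.array(S); a=np.polyfit(S[:,0],S[:,1],1); print('edge slope deg',np.degrees(np.arctan(a[0])),'y at .53',np.polyval(a,.53),np.std(S[:,1]-np.polyval(a,S[:,0])))
T=[];B=[]
m,p=rep(.038,.052); print(cv2.minAreaRect(p[:,:2].astype(np.float32)))
m,p=rep(.19,.212); print('cap',p.mean(0),p.min(0),p.max(0),cv2.minEnclosingCircle(p[:,:2].astype(np.float32)), np.histogram(p[:,2],8))
m,p=rep(.16,.188); print('col',cv2.minEnclosingCircle(p[p[:,0]>.58][:,:2].astype(np.float32)), np.median(p[p[:,0]>.58],0))
# red mark
i=im.astype(int); red=sub&(i[...,0]>i[...,1]*1.8)&(i[...,0]>i[...,2]*1.8)&(i[...,0]>70); print('red',red.sum(),np.argwhere(red).mean(0),np.nanmean(w[red],0))
# bar
```

```text
0.018 0.036 5346 [ 0.594  -0.2512  0.0279]
((0.5673670172691345, -0.22935345768928528), (0.12020280212163925, 0.1999950408935547), 83.88251495361328)
edge slope deg -13.69212713154444 y at .53 -0.16567624644169612 0.01847962330604229
edge slope deg -6.253445899309268 y at .53 -0.28452483680859963 0.0006474836706676138
0.038 0.052 841 [ 0.501  -0.2045  0.0451]
((0.5020446181297302, -0.22236183285713196), (0.06999275833368301, 0.055293530225753784), 83.82463073730469)
0.19 0.212 493 [ 0.538  -0.2262  0.2021]
cap [ 0.53767717 -0.22616753  0.20091964] [ 0.52545315 -0.23720931  0.19003978] [ 0.54698552 -0.21492411  0.20424083] ((0.5358508825302124, -0.22594697773456573), 0.011665110476315022) (array([ 12,  17,  18,  20,  25,  17, 213, 171]), array([0.19003978, 0.19181491, 0.19359004, 0.19536517, 0.1971403 ,
       0.19891543, 0.20069056, 0.20246569, 0.20424083]))
0.16 0.188 119 [ 0.5441 -0.2274  0.1792]
col ((0.0, 0.0), 0.0) [nan nan nan]
red 0 [nan nan] [nan nan nan]
  return _methods._mean(a, axis=axis, dtype=dtype,
  ret = um.true_divide(
<stdin>:20: RuntimeWarning: Mean of empty slice.
<stdin>:20: RuntimeWarning: Mean of empty slice
```

{"method": "drive_tool", "body": {"plan": [[1, [-0.003, 0.01, 0], 10], [1, [-0.003, 0.02, 0], 10.7], [1, [-0.003, 0.022, 0], 10.7], [1, [-0.003, 0.022, 0], 10.7], [1, [-0.003, 0.022, 0], 10.7], [1, [-0.003, 0.022, 0], 10.7], [1, [-0.003, 0.022, 0], 10.7], [1, [-0.003, 0.022, 0], 10.7], [1, [-0.003, 0.022, 0], 10.7], [1, [-0.003, 0.022, 0], 10.7]]}}

```text
time: 2.7
ee_pos: [0.5274, -0.0241, 0.3336]
tcp_rot: [180.0, 0.0, 101.8]
wrist_force: [-0.7, 0.6, 0.1]
opening: 0.0852
```

{"method": "drive_tool", "body": {"plan": [[1, [-0.003, 0.022, 0], 10.7], [1, [-0.003, 0.022, -0.01], 10.7], [1, [-0.003, 0.022, -0.01], 10.7], [1, [-0.003, 0.022, -0.01], 10.7], [1, [-0.003, 0.022, -0.01], 10.7], [1, [-0.003, 0.022, -0.01], 10.7], [1, [-0.002, 0.022, 0], 10.7], [1, [0, 0.02, 0], 10], [1, [0, 0, 0], 0]]}}

```text
time: 3.82
ee_pos: [0.5079, 0.1502, 0.2833]
tcp_rot: [-180.0, -0.0, -173.5]
wrist_force: [0.4, -0.8, 0.5]
opening: 0.0853
```

Run:
```python
from h import *
snap('wrist','w2')
o=monitor.get_obs();print(o['time'],o['ee_pos'],o['tcp_rot'],o['q'])
im,w=world('wrist','w2');
```

```text
3.875 [0.50798413 0.14961818 0.2833714 ] [-1.79980308e+02 -1.50259996e-04 -1.73719720e+02] [ 1.64210647e+01  2.93931636e+00  1.12968481e+01  9.83611468e+01
 -1.93579422e-02  1.01407853e+01]
```

View pics/w2.png

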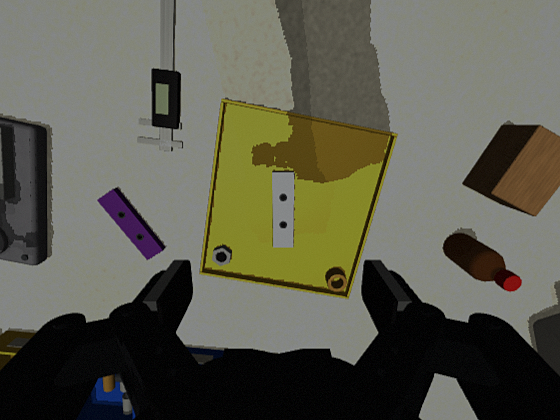

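Run:
```python
from h import *
im,w=world('wrist','w2')
m=np.zeros((420,560),bool); m[160:258,262:306]=1
print(np.histogram(w[m][:,2],20))
i=im.astype(int); white=m&(abs(i[...,0]-i[...,2])<30)&(w[...,2]>.012)
p=w[white]; print(len(p),np.median(p,0),cv2.minAreaRect(p[:,:2].astype(np.float32)))
```

```text
Traceback (most recent call last):
ValueError: autodetected range of [nan, nan] is not finite
```

Run:
```python
from h import *
im,w=world('wrist','w2')
m=np.zeros((420,560),bool); m[160:258,262:306]=1
i=im.astype(int); white=m&(abs(i[...,0]-i[...,2])<30)
z=w[white][:,2]; print(white.sum(),np.nanpercentile(z,[2,10,50,90,98]), np.nanmedian(w[m&~white][:,2]))
white&=(w[...,2]>.008)
p=w[white]; print(len(p),np.median(p,0),cv2.minAreaRect(p[:,:2].astype(np.float32)))
print(cv2.minAreaRect(np.argwhere(white).astype(np.float32)))
```

```text
1615 [0.01418369 0.01505257 0.0160509  0.0170242  0.01761751] 0.004040397205584523
1601 [0.54664741 0.16357937 0.01605373] ((0.5503007173538208, 0.1638348400592804), (0.10971891134977341, 0.029140157625079155), 7.251457214355469)
((208.5, 282.5), (21.0, 75.0), 90.0)
```

Run:
```python
from h import *
im,w=world('wrist','w2')
c=im[160:258,250:320]; cv2.imwrite('pics/c4.png',cv2.resize(c,None,fx=6,fy=6,interpolation=2)[:,:,::-1])
i=im[...,2].astype(float)
# subpixel edges via gradient on blue channel
g=np.diff(i,axis=1); 
for lo,hi,s in((262,283,1),(283,306,-1)):
    E=[]
    for v in range(175,244):
        x=s*g[v,lo:hi].clip(None if s<0 else 0, None) if s>0 else (-g[v,lo:hi])
        x=x.clip(0); k=x.argmax(); a=slice(max(0,k-1),k+2); E.append((v,lo+.5+(x[a]*np.arange(lo,hi)[a]).sum()/x[a].sum()-lo))
    E=np.array(E); f=np.polyfit(E[:,0],E[:,1],1); r=E[:,1]-np.polyval(f,E[:,0]); ok=abs(r)<1; f=np.polyfit(E[ok,0],E[ok,1],1); print(ok.sum(),np.degrees(np.arctan(f[0])),np.polyval(f,209))
```

```text
69 1.0905581778741855 272.1441073705258
69 -0.890982509306929 293.316543015801
```

View pics/c4.png

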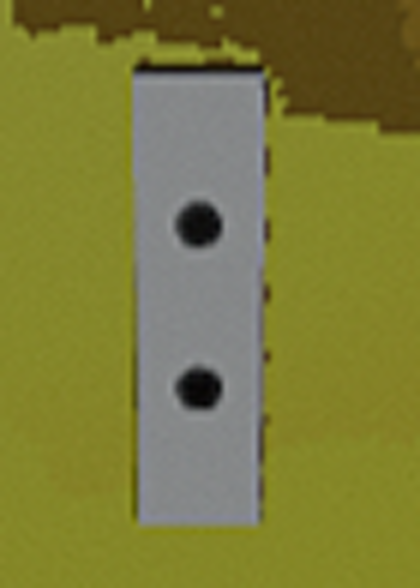

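{"method": "drive_tool", "body": {"plan": [[0.6, [0.0025, 0.0098, -0.04], 0], [0.6, [0, 0, -0.05], 0], [0.6, [0, 0, -0.05], 0], [0.6, [0, 0, -0.05], 0], [0.6, [0, 0, -0.02], 0], [0.6, [0, 0, 0], 0]]}}

```text
time: 4.62
ee_pos: [0.5098, 0.1586, 0.0719]
tcp_rot: [-180.0, -0.2, -173.8]
wrist_force: [0.4, 0.0, 0.2]
opening: 0.0513
```

Run:
```python
from h import *
snap('wrist','w3')
o=monitor.get_obs();print(o['time'],o['ee_pos'],o['tcp_rot'],o['wrist_force'])
im,w=world('wrist','w3')
m=np.zeros((420,560),bool); m[10:250,200:360]=1
i=im.astype(int); white=m&(abs(i[...,0]-i[...,2])<30)&(w[...,2]>.01)&(w[...,2]<.022)
p=w[white]; print(len(p),np.median(p,0),cv2.minAreaRect(p[:,:2].astype(np.float32)))
```

```text
4.675 [0.51062929 0.15904359 0.0735454 ] [-1.79985761e+02 -2.47022619e-02 -1.73750944e+02] [0.46578973 1.38430863 0.98258713]
1518 [0.504777   0.15827918 0.01613419] ((0.46840181946754456, 0.14798323810100555), (0.09134219586849213, 0.0989643856883049), 85.75536346435547)
```

View pics/w3.png

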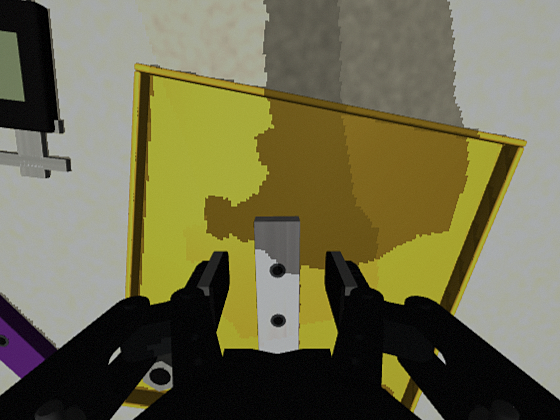

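Run:
```python
from h import *
im,w=world('wrist','w3')
for v in (216,218,220,222,224,240): print(v,w[v,278].round(4))
```

```text
216 [0.4964 0.1583 0.0067]
218 [0.4966 0.1583 0.0104]
220 [0.4963 0.1582 0.0155]
222 [0.4972 0.1583 0.0167]
224 [0.4989 0.1585 0.0157]
240 [0.5101 0.1598 0.0153]
```

{"method": "drive_tool", "body": {"plan": [[0.6, [0, 0, -0.03], 0], [0.6, [0, 0, -0.0135], 0], [0.6, [0, 0, 0], 0], [0, [0, 0, 0], 0], [0, [0, 0, 0], 0], [0, [0, 0, 0], 0], [0, [0, 0, 0], 0], [0, [0, 0, 0], 0]], "grip_force": 40}}

```text
time: 5.68
ee_pos: [0.5115, 0.1602, 0.0313]
tcp_rot: [180.0, 0.1, -173.6]
wrist_force: [-1.6, -1.2, 6.3]
opening: 0.0287
```

{"method": "drive_tool", "body": {"plan": [[0, [0, 0, 0.02], 0], [0, [0, 0, 0.04], 0], [0, [-0.01, -0.03, 0.03], -1], [0, [-0.012, -0.045, 0], -1.7], [0, [-0.013, -0.05, 0], -1.7], [0, [-0.013, -0.05, 0], -1.7], [0, [-0.013, -0.05, 0], -1.7], [0, [-0.013, -0.05, 0], -1.7], [0, [-0.013, -0.05, 0], -1.7], [0, [-0.013, -0.048, 0], -1.25]]}}

```text
time: 6.92
ee_pos: [0.4102, -0.2146, 0.1204]
tcp_rot: [-180.0, 0.1, 173.9]
wrist_force: [0.3, -1.2, -0.9]
opening: 0.0284
```

Run:
```python
from h import *
snap('wrist','w4')
o=monitor.get_obs();print(o['time'],o['ee_pos'],o['tcp_rot'],o['wrist_force'],o['torque'],o['opening'])
```

```text
6.975 [ 0.40895537 -0.21867933  0.12030187] [-1.79843354e+02  3.35211295e-02  1.73713810e+02] [-2.30111813 -2.73969219 -1.71964948] [-0.13483914  0.24393544  0.01850029] 0.028783714819515083
```

View pics/w4.png

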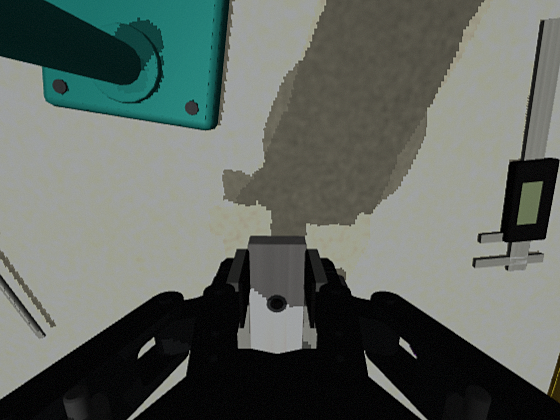

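{"method": "drive_tool", "body": {"plan": [[0, [0, 0, 0], 0], [0, [0, 0, 0], 0], [0, [0, 0, 0], 0]]}}

```text
time: 7.35
ee_pos: [0.4111, -0.212, 0.1199]
tcp_rot: [180.0, 0.0, 174.1]
wrist_force: [-0.2, 0.4, -1.4]
opening: 0.0282
```

```bash
cat >> h.py <<'E'
def barinhand(f,zr):
    im,w=world('wrist',f); z=np.load(f'pics/{f}.npz')
    T=R.from_euler('xyz',z['r'],degrees=True)
    i=im.astype(int)
    m=np.zeros((420,560),bool); m[200:345,246:308]=1
    m&=(abs(i[...,0]-i[...,2])<30)&(w[...,2]>zr[0])&(w[...,2]<zr[1])
    p=T.inv().apply(w[m]-z['p']); 
    print('n',len(p),'tool frame: near end x',np.percentile(p[:,0],99.5),'z',np.median(p[:,2]),'y range',np.percentile(p[:,1],[.5,99.5]))
    A=np.c_[p[:,:2],np.ones(len(p))]; print('plane',np.linalg.lstsq(A,p[:,2],rcond=None)[0])
E
python3 - <<'E'
from h import *
snap('wrist','w5'); snap('side','s5')
o=monitor.get_obs();print(o['time'],o['ee_pos'],o['tcp_rot'],o['wrist_force'],o['torque'],o['opening'])
barinhand('w5',(.09,.125))
im,w=world('side','s5')
c=im[130:300,230:400]; cv2.imwrite('pics/c5.png',cv2.resize(c,None,fx=3.5,fy=3.5,interpolation=2)[:,:,::-1])
E
```

```text
7.45 [ 0.41105972 -0.21213713  0.11983455] [1.79997886e+02 4.63437208e-03 1.74063863e+02] [ 0.47420333  0.15858369 -1.02209293] [0.01731604 0.06410028 0.00691386] 0.02880794071602175
n 6358 tool frame: near end x 0.01531530419956871 z 0.015290330442062638 y range [-0.01467998  0.01487909]
plane [ 0.00548333 -0.00241427  0.01515124]
```

View pics/c5.png

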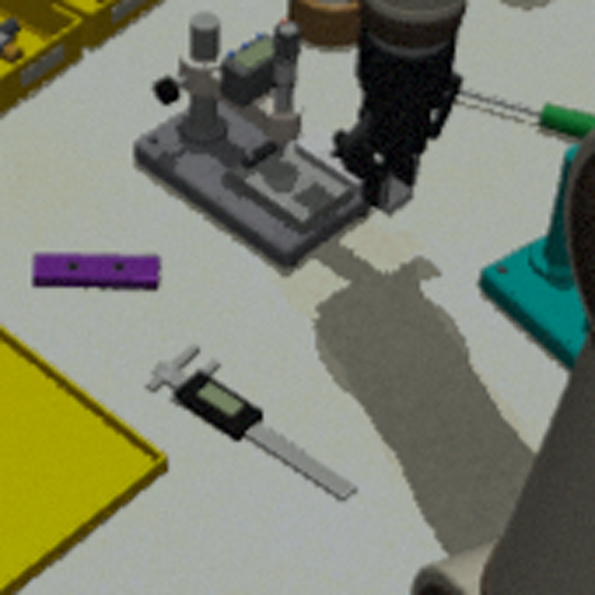

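{"method": "drive_tool", "body": {"plan": [[0, [0, -0.0005, -0.015], -0.2], [0, [0, 0, -0.018], 0], [0, [0, 0, -0.01], 0], [0, [0, 0, -0.002], 0], [0, [0, 0, 0], 0], [0, [0, 0, 0], 0]]}}

```text
time: 8.2
ee_pos: [0.411, -0.2136, 0.0753]
tcp_rot: [-180.0, 0.0, 173.8]
wrist_force: [-0.9, 0.4, -1.2]
opening: 0.0285
```

```bash
cat >> h.py <<'E'
O=np.array([.5357,-.2260]); YS=-6.15
def st():
    o=monitor.get_obs(); a=np.radians(YS); d=o['ee_pos'][:2]-O
    x=d@[np.cos(a),np.sin(a)]; y=d@[-np.sin(a),np.cos(a)]
    print('t',o['time'],'stand x,y mm',(x*1e3).round(2),(y*1e3).round(2),'z',o['ee_pos'][2].round(5),'yaw',o['tcp_rot'].round(2),'F',o['wrist_force'].round(2),'T',o['torque'].round(3),'op',o['opening'].round(4),'q6',o['q'][5].round(1))
E
python3 - <<'E'
from h import *
st(); snap('side','s6'); st()
im,w=world('side','s6')
c=im[130:260,260:400]; cv2.imwrite('pics/c6.png',cv2.resize(c,None,fx=4.5,fy=4.5,interpolation=2)[:,:,::-1])
E
```

```text
Traceback (most recent call last):
  File "h.py", line 27, in st
    print('t',o['time'],'stand x,y mm',(x*1e3).round(2),(y*1e3).round(2),'z',o['ee_pos'][2].round(5),'yaw',o['tcp_rot'].round(2),'F',o['wrist_force'].round(2),'T',o['torque'].round(3),'op',o['opening'].round(4),'q6',o['q'][5].round(1))
                                                                                                                                                                                             ^^^^^^^^^^^^^^^^^^
AttributeError: 'float' object has no attribute 'round'
```

```bash
sed -i "s/o\['opening'\].round(4)/round(o['opening'],4)/" h.py
python3 - <<'E'
from h import *
st(); snap('side','s6'); st()
im,w=world('side','s6')
c=im[130:260,260:400]; cv2.imwrite('pics/c6.png',cv2.resize(c,None,fx=4.5,fy=4.5,interpolation=2)[:,:,::-1])
E
```

```text
t 8.2 stand x,y mm -125.32 -1.07 z 0.07531 yaw [-1.7998e+02  4.0000e-02  1.7376e+02] F [-0.85  0.41 -1.25] T [0.008 0.058 0.023] op 0.0285 q6 -21.2
t 8.25 stand x,y mm -125.32 -1.03 z 0.07529 yaw [-1.7998e+02  5.0000e-02  1.7377e+02] F [-0.15 -0.41 -1.21] T [0.089 0.051 0.033] op 0.0289 q6 -21.2
```

View pics/c6.png

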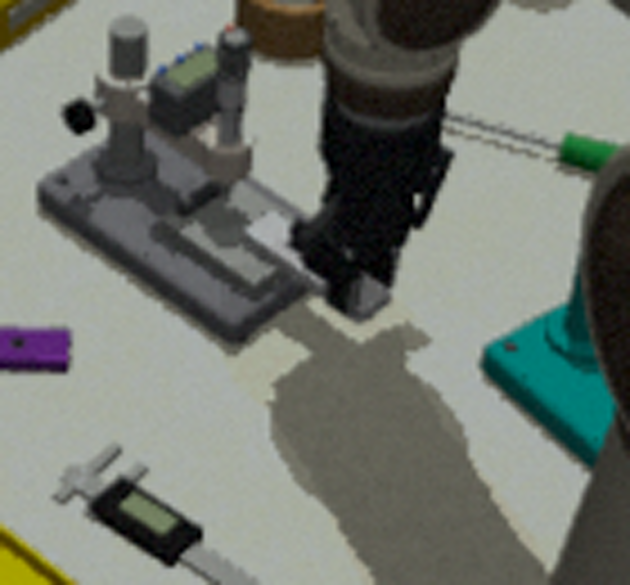

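{"method": "drive_tool", "body": {"plan": [[0, [0, 0.001, -0.001], 0.1], [0, [0, 0, -0.001], 0], [0, [0, 0, -0.0008], 0], [0, [0, 0, 0], 0], [0, [0, 0, 0], 0]]}}

```text
time: 8.88
ee_pos: [0.4107, -0.2124, 0.0721]
tcp_rot: [180.0, -0.0, 173.9]
wrist_force: [-0.5, 0.4, 1.1]
opening: 0.0289
```

Run:
```python
from h import *
st()
```

```text
t 8.875 stand x,y mm -125.74 0.11 z 0.07206 yaw [180.    -0.   173.87] F [-0.49  0.45  1.11] T [0.157 0.124 0.053] op 0.0289 q6 -21.2
```

{"method": "drive_tool", "body": {"plan": [[0, [0.004, -0.0004, 0], 0], [0, [0.006, -0.0006, 0], 0], [0, [0.006, -0.0007, 0], 0], [0, [0.006, -0.0006, 0], 0], [0, [0.006, -0.0007, 0], 0], [0, [0.005, -0.0005, 0], 0], [0, [0.004, -0.0005, 0], 0], [0, [0.002, -0.0002, 0], 0], [0, [0, 0, 0], 0], [0, [0, 0, 0], 0]]}}

```text
time: 10.12
ee_pos: [0.4499, -0.2167, 0.0721]
tcp_rot: [-180.0, 0.0, 173.9]
wrist_force: [-1.6, 0.5, 3.6]
opening: 0.0287
```

Run:
```python
from h import *
st()
snap('wrist','w7'); barinhand('w7',(.045,.066))
snap('side','s7')
im,w=world('side','s7')
c=im[130:260,260:400]; cv2.imwrite('pics/c7.png',cv2.resize(c,None,fx=4.5,fy=4.5,interpolation=2)[:,:,::-1])
```

```text
t 10.125 stand x,y mm -86.26 0.05 z 0.07215 yaw [-1.8000e+02  3.0000e-02  1.7387e+02] F [-1.64  0.53  3.57] T [0.067 0.248 0.039] op 0.0287 q6 -19.6
n 6356 tool frame: near end x 0.015279066718217512 z 0.015118558930437554 y range [-0.01760976  0.01788167]
plane [-0.00174592  0.00668021  0.01566827]
```

View pics/c7.png

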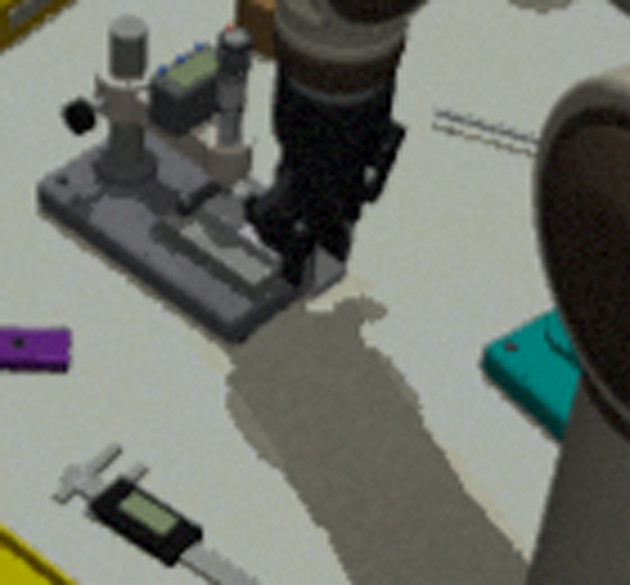

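{"method": "drive_tool", "body": {"plan": [[0, [0.002, -0.0002, 0.0002], 0], [0, [0.002, -0.0002, 0], 0], [0, [0.001, -0.0001, 0], 0], [0, [0.001, -0.0001, 0], 0], [0, [0, 0, 0], 0]]}}

```text
time: 10.85
ee_pos: [0.4557, -0.2173, 0.0722]
tcp_rot: [-180.0, -0.0, 173.9]
wrist_force: [-4.6, 0.5, 6.1]
opening: 0.0286
```

{"method": "drive_tool", "body": {"plan": [[0, [0.0005, 0, 0], 0], [0, [0.0005, -0.0001, 0], 0]]}}

```text
time: 11.1
ee_pos: [0.4562, -0.2173, 0.0722]
tcp_rot: [-180.0, -0.1, 173.9]
wrist_force: [-7.5, 0.6, 8.4]
opening: 0.0285
```

{"method": "drive_tool", "body": {"plan": [[0, [0.0005, 0, 0], 0], [0, [0, 0, 0], 0]]}}

```text
time: 11.35
ee_pos: [0.4563, -0.2173, 0.0722]
tcp_rot: [-180.0, -0.1, 173.9]
wrist_force: [-9.6, 1.8, 8.8]
opening: 0.0285
```

{"method": "drive_tool", "body": {"plan": [[0, [0.0005, 0, 0.0005], 0], [0, [0, 0, 0], 0]]}}

```text
time: 11.6
ee_pos: [0.4564, -0.2173, 0.0722]
tcp_rot: [-180.0, -0.2, 173.8]
wrist_force: [-11.0, 0.2, 6.7]
opening: 0.0289
```

Run:
```python
from h import *
st()
snap('wrist','w8'); barinhand('w8',(.045,.066))
```

```text
t 11.6 stand x,y mm -79.81 0.18 z 0.07224 yaw [-179.99   -0.19  173.85] F [-11.04   0.16   6.67] T [-0.03   2.028  0.04 ] op 0.0289 q6 -19.3
n 6372 tool frame: near end x 0.01531617366499613 z 0.015088603825079157 y range [-0.01741675  0.01803173]
plane [0.00038179 0.01369108 0.01570508]
```

{"method": "drive_tool", "body": {"plan": [[0.45, [0, 0, 0], 0], [0.6, [0, 0, 0], 0], [0.6, [0, 0, 0], 0], [0.6, [0, 0, 0], 0]]}}

```text
time: 12.15
ee_pos: [0.4578, -0.2173, 0.0726]
tcp_rot: [180.0, 0.0, 173.9]
wrist_force: [0.0, 0.3, 0.4]
opening: 0.0516
```

{"method": "drive_tool", "body": {"plan": [[0.6, [-0.01, 0.001, 0.005], 0], [0.6, [-0.02, 0.002, 0.03], 0], [0.6, [-0.03, 0.003, 0.05], 0], [0.6, [-0.03, 0.003, 0.06], 0], [0.6, [0, 0, 0.06], 0], [0.6, [0, 0, 0.05], 0], [0.6, [0, 0, 0], 0], [0.6, [0, 0, 0], 0]]}}

```text
time: 13.15
ee_pos: [0.3694, -0.2085, 0.3233]
tcp_rot: [180.0, -0.0, 173.9]
wrist_force: [-0.2, 0.6, -0.6]
opening: 0.051
```

Run:
```python
from h import *
st()
snap('wrist','w9');snap('side','s9')
im,w=world('side','s9')
c=im[130:260,260:400]; cv2.imwrite('pics/c9.png',cv2.resize(c,None,fx=4.5,fy=4.5,interpolation=2)[:,:,::-1])
```

```text
t 13.15 stand x,y mm -167.17 -0.39 z 0.32332 yaw [180.    -0.   173.86] F [-0.2   0.63 -0.55] T [0.052 0.049 0.034] op 0.051 q6 -23.3
```

View pics/c9.png

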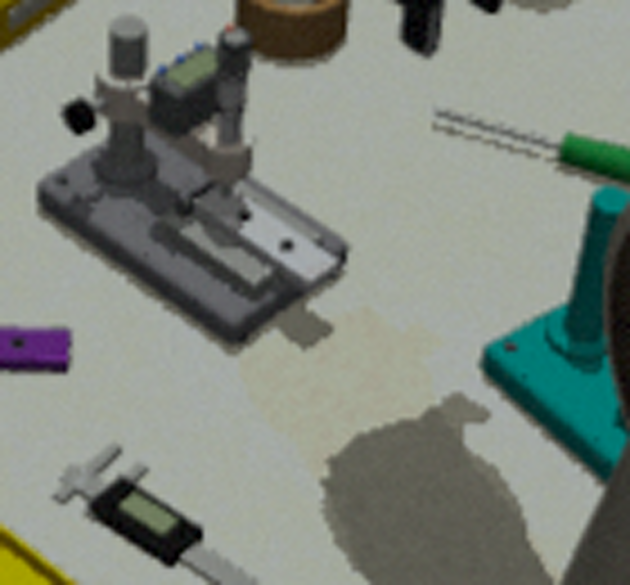

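View pics/w9.png

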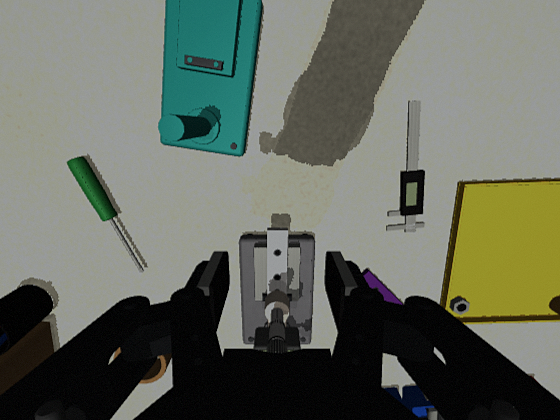

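Run:
```python
from h import *
im,w=world('wrist','w9')
a=np.radians(YS); ex=np.array([np.cos(a),np.sin(a)]); ey=np.array([-np.sin(a),np.cos(a)])
sub=np.zeros((420,560),bool); sub[215:345,235:320]=1
d=w[...,:2]-O; X=d@ex*1e3; Y=d@ey*1e3; Z=w[...,2]*1e3
def m(lo,hi): return sub&(Z>lo)&(Z<hi)
b=m(52,61)&(X<-15); print('bar',b.sum(),np.percentile(X[b],[.5,1,2]),np.percentile(Y[b],[1,99]),np.median(Z[b]))
t=m(41,49)&(X<-10); print('table',t.sum(),np.percentile(X[t],[.5,1,2]),np.percentile(Y[t],[1,99]),np.median(Z[t]))
g=m(22,33); print('base',g.sum(),np.percentile(X[g],[.5,1,2]),np.percentile(Y[g],[1,99]))
print(cv2.minAreaRect(w[g][:,:2].astype(np.float32)))
bb=[];
for v in range(232,285,2):
    us=np.where(b[v])[0]
    if len(us)>8: bb.append((X[v,us].mean(),Y[v,us[0]],Y[v,us[-1]]))
bb=np.array(bb); 
for k in (1,2): print('edge slope',np.degrees(np.arctan(np.polyfit(bb[:,0],bb[:,k],1)[0])))
```

```text
bar 1051 [-95.8069541  -95.63703416 -95.35330056] [-14.35600412  14.89258441] 57.03792029011267
table 867 [-95.66540696 -95.55805509 -95.12992852] [-34.74967852  34.22061476] 44.97318676777573
base 3588 [-69.52262918 -68.71581231 -68.05174302] [-59.24529423  58.62985918]
((0.5648645162582397, -0.22946591675281525), (0.11983311176300049, 0.19938978552818298), 83.8415756225586)
edge slope -0.27944876352227227
edge slope -1.0200436512485802
```

{"method": "drive_tool", "body": {"plan": [[0.6, [0.035, -0.003, 0.005], 0], [0.6, [0.045, -0.005, 0], 0], [0.6, [0.045, -0.005, 0], 0], [0.6, [0.035, -0.004, 0], 0], [0.6, [0.004, -0.0005, 0], 0], [0.6, [0, 0, 0], 0], [0.6, [0, 0, 0], 0]]}}

```text
time: 14.12
ee_pos: [0.5329, -0.226, 0.3289]
tcp_rot: [-180.0, 0.0, 173.8]
wrist_force: [-0.1, -0.1, -0.3]
opening: 0.0513
```

```bash
cat >> h.py <<'E'
def cap(f):
    im,w=world('wrist',f); z=np.load(f'pics/{f}.npz')
    m=(abs(w[...,2]-.2025)<.0035)&(np.hypot(w[...,0]-.535,w[...,1]+.226)<.03)
    p=w[m]; print('cap',m.sum(),cv2.minEnclosingCircle(p[:,:2].astype(np.float32)),p.mean(0),cv2.fitEllipse(np.argwhere(m)[:,::-1].astype(np.float32)) if 0 else np.argwhere(m).mean(0))
    # hull centroid
    h=cv2.convexHull((p[:,:2]*1e4).astype(np.float32)); M=cv2.moments(h); print('hull c',M['m10']/M['m00']/1e4,M['m01']/M['m00']/1e4,'r',np.sqrt(M['m00']/np.pi)/1e4, 'tcp',z['p'],'rot',z['r'])
    i=im.astype(int); r=(i[...,0]>1.5*i[...,1])&(i[...,0]>1.5*i[...,2])&(np.hypot(w[...,0]-.535,w[...,1]+.226)<.015)&(w[...,2]>.195)
    print('red',r.sum(),w[r].mean(0) if r.any() else None)
    v,u=np.argwhere(m).mean(0).astype(int); c=im[max(0,v-60):v+60,max(0,u-70):u+70]; cv2.imwrite(f'pics/{f}c.png',cv2.resize(c,None,fx=5,fy=5,interpolation=2)[:,:,::-1])
E
python3 - <<'E'
from h import *
st(); snap('wrist','wa'); cap('wa')
E
```

```text
t 14.125 stand x,y mm -2.82 -0.3 z 0.32892 yaw [-1.7999e+02  1.0000e-02  1.7385e+02] F [-0.07 -0.13 -0.28] T [ 0.02   0.043 -0.034] op 0.0513 q6 -16.8
cap 443 ((0.5344157814979553, -0.22606046497821808), 0.010823803953826427) [ 0.53387436 -0.22605108  0.20225299] [209.94130926 276.41083521]
hull c 0.5343735751942797 -0.22603012253766597 r 0.010466056866749469 tcp [ 0.53286868 -0.22599856  0.32891632] rot [-1.79994980e+02  9.76145441e-03  1.73846890e+02]
red 206 [ 0.52399418 -0.22480991  0.37450354]
```

View pics/wac.png

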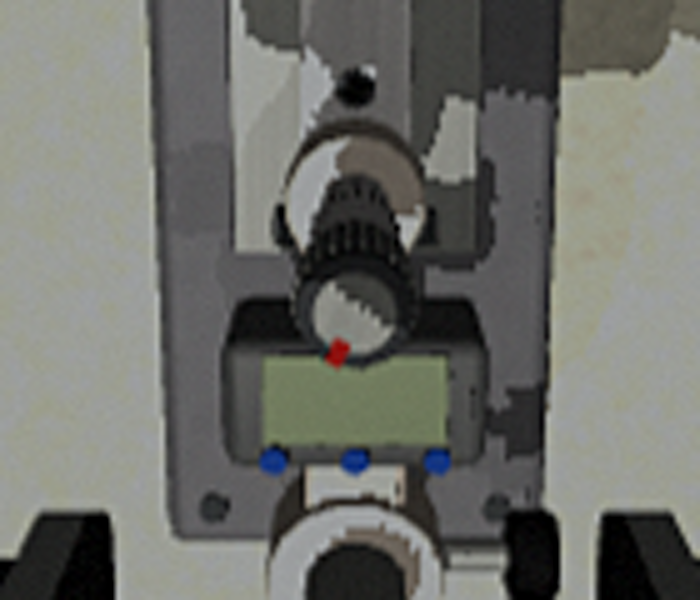

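{"method": "drive_tool", "body": {"plan": [[0.6, [0.001, 0, 0], 10], [0.6, [0.001, 0, 0], 10.7], [0.6, [0, 0, 0], 10.7], [0.6, [0, 0, -0.01], 10.7], [0.6, [0, 0, -0.02], 10.7], [0.6, [0, 0, -0.02], 10.7], [0.6, [0, 0, -0.02], 10.7], [0.6, [0, 0, 0], 0], [0.6, [0, 0, 0], 0]]}}

```text
time: 15.3
ee_pos: [0.5356, -0.2261, 0.2599]
tcp_rot: [-179.9, 0.0, -112.2]
wrist_force: [-0.9, -0.1, -0.1]
opening: 0.0515
```

Run:
```python
from h import *
cap('w1')
st(); snap('wrist','wb'); cap('wb')
```

```text
cap 400 ((0.5354537963867188, -0.22640468180179596), 0.011017450131475925) [ 0.53619058 -0.22654721  0.20219805] [232.39   277.4475]
hull c 0.5356577326861818 -0.22649137751395912 r 0.010548072558471613 tcp [ 0.56028064 -0.22764763  0.33176074] rot [-1.79953299e+02  1.04557337e-01 -4.64215254e+00]
red 21 [ 0.54209362 -0.2305007   0.20268652]
t 15.3 stand x,y mm -0.11 -0.13 z 0.25985 yaw [-179.92    0.   -112.18] F [-0.88 -0.06 -0.06] T [-0.001 -0.049  0.007] op 0.0515 q6 -90.7
cap 790 ((0.5348148941993713, -0.22647690773010254), 0.011111143976449966) [ 0.53471026 -0.22723854  0.20231378] [236.18481013 277.06835443]
hull c 0.5349164833656186 -0.22664310288816497 r 0.010630024079675228 tcp [ 0.53557562 -0.22611902  0.25985276] rot [-1.79916386e+02  7.90174970e-04 -1.12182749e+02]
red 266 [ 0.53342202 -0.23529348  0.30486831]
```

View pics/wb.png

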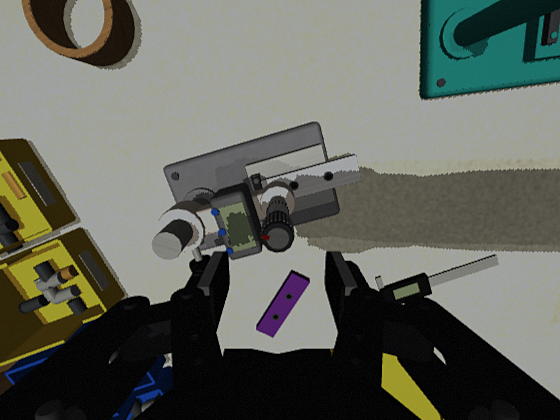

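{"method": "drive_tool", "body": {"plan": [[0.5, [-0.0006, 0, -0.02], 0], [0.5, [0, 0, -0.025], 0], [0.5, [0, 0, -0.013], 0], [0.5, [0, 0, 0], 0], [0.5, [0, 0, 0], 0]]}}

```text
time: 15.98
ee_pos: [0.5355, -0.2262, 0.2018]
tcp_rot: [-179.9, -0.0, -112.0]
wrist_force: [-0.8, 0.5, 0.0]
opening: 0.0426
```

Run:
```python
from h import *
st()
print(monitor.get_obs()['ee_pos'])
```

```text
t 15.975 stand x,y mm -0.16 -0.23 z 0.20176 yaw [-179.92   -0.   -111.96] F [-0.76  0.48  0.04] T [-0.007 -0.057  0.066] op 0.0426 q6 -90.9
[ 0.5355212  -0.22620854  0.20175587]
```

Correct x by −0.5 mm, then close on the cap.

{"method": "drive_tool", "body": {"plan": [[0.5, [-0.0005, 0.0001, 0], 0], [0.2, [0, 0, 0], 0], [0, [0, 0, 0], 0], [0, [0, 0, 0], 0], [0, [0, 0, 0], 0], [0, [0, 0, 0], 0]], "grip_force": 50}}

```text
time: 16.73
ee_pos: [0.535, -0.2261, 0.2012]
tcp_rot: [-179.9, -0.0, -111.9]
wrist_force: [1.3, -1.6, 5.2]
opening: 0.02
```

Run:
```python
from h import *
st()
print(monitor.get_obs()['ee_pos'])
```

```text
t 16.725 stand x,y mm -0.68 -0.19 z 0.2012 yaw [-179.92   -0.   -111.93] F [ 1.25 -1.56  5.21] T [-0.181 -0.298 -0.014] op 0.02 q6 -91.0
[ 0.53500828 -0.22611173  0.20119697]
```

{"method": "drive_tool", "body": {"plan": [[0, [0, 0, 0], -5], [0, [0, 0, 0], -5], [0, [0, 0, 0], -5], [0, [0, 0, 0], -5], [0, [0, 0, 0], 0]]}}

```text
time: 17.35
ee_pos: [0.5351, -0.2261, 0.2012]
tcp_rot: [-179.9, 0.0, -132.0]
wrist_force: [1.7, -1.5, 5.5]
opening: 0.0203
```

Run:
```python
from h import *
st()
print(monitor.get_obs()['ee_pos'])
snap('wrist','wc'); snap('side','sc')
im=np.load('pics/sc.npz')['im']; c=im[130:260,240:380]; cv2.imwrite('pics/c10.png',cv2.resize(c,None,fx=4.5,fy=4.5,interpolation=2)[:,:,::-1])
```

```text
t 17.35 stand x,y mm -0.59 -0.21 z 0.20122 yaw [-1.7991e+02  3.0000e-02 -1.3201e+02] F [ 1.72 -1.52  5.53] T [-0.124 -0.296 -0.059] op 0.0203 q6 -70.9
[ 0.53509054 -0.2261418   0.20121574]
```

View pics/wc.png

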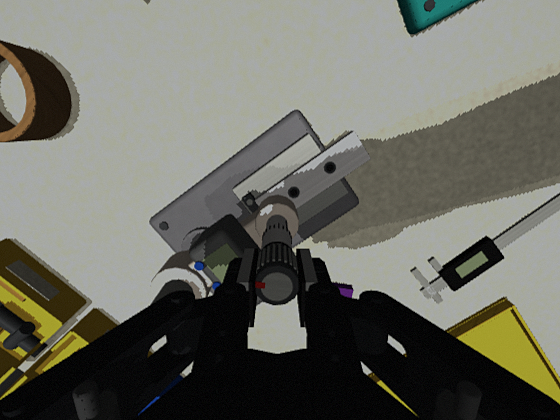

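View pics/c10.png

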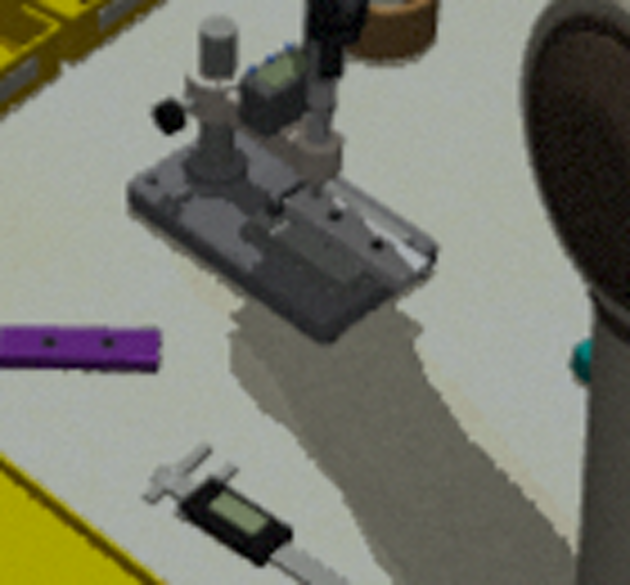

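{"method": "drive_tool", "body": {"plan": [[0, [0, 0, 0], -5], [0, [0, 0, 0], -5], [0, [0, 0, 0], -5], [0, [0, 0, 0], -5], [0, [0, 0, 0], -5]]}}

```text
time: 18.08
ee_pos: [0.5351, -0.2262, 0.2012]
tcp_rot: [-179.9, 0.1, -157.1]
wrist_force: [1.3, -0.9, 5.4]
opening: 0.0206
```

```bash
cat > t.py <<'E'
from h import *
o=monitor.get_obs(); print(o['time'],'yaw',o['tcp_rot'][2].round(2),'Tz',o['torque'].round(3),'e6',round(float(o['joint_efforts'][5]),4),'F',o['wrist_force'].round(1),'op',round(o['opening'],4))
E
python3 t.py
```

```text
18.075 yaw -157.1 Tz [-0.159 -0.426  0.054] e6 -1.1232 F [ 1.3 -0.9  5.4] op 0.0206
```

{"method": "drive_tool", "body": {"plan": [[0, [0, 0, 0], -4], [0, [0, 0, 0], 0]]}}

```text
time: 18.32
ee_pos: [0.5352, -0.2262, 0.2012]
tcp_rot: [-179.9, 0.1, -161.0]
wrist_force: [2.2, -0.5, 5.2]
opening: 0.0201
```

```bash
python3 t.py
```

```text
18.325 yaw -160.99 Tz [-0.156 -0.435 -0.025] e6 0.4277 F [ 2.2 -0.5  5.2] op 0.0201
```

{"method": "drive_tool", "body": {"plan": [[0, [0, 0, 0], -4], [0, [0, 0, 0], 0]]}}

```text
time: 18.58
ee_pos: [0.5352, -0.2262, 0.2012]
tcp_rot: [-179.9, 0.1, -165.0]
wrist_force: [2.5, -1.1, 5.5]
opening: 0.0203
```

```bash
python3 t.py
```

```text
18.575 yaw -164.99 Tz [-0.21  -0.415 -0.032] e6 0.4081 F [ 2.5 -1.1  5.5] op 0.0203
```

{"method": "drive_tool", "body": {"plan": [[0, [0, 0, 0], -4], [0, [0, 0, 0], 0]]}}

```text
time: 18.82
ee_pos: [0.5352, -0.2262, 0.2012]
tcp_rot: [-179.9, 0.1, -169.0]
wrist_force: [1.8, -1.4, 5.8]
opening: 0.0203
```

```bash
python3 t.py
```

```text
18.825 yaw -168.99 Tz [-0.175 -0.453 -0.082] e6 0.4081 F [ 1.8 -1.4  5.8] op 0.0203
```

{"method": "drive_tool", "body": {"plan": [[0, [0, 0, 0], -5], [0, [0, 0, 0], 0]]}}

```text
time: 19.08
ee_pos: [0.5352, -0.2262, 0.2012]
tcp_rot: [-179.9, 0.1, -174.0]
wrist_force: [0.8, -1.4, 4.9]
opening: 0.0204
```

```bash
python3 t.py
```

```text
19.075 yaw -174.01 Tz [-0.298 -0.387 -0.052] e6 0.5192 F [ 0.8 -1.4  4.9] op 0.0204
```

{"method": "drive_tool", "body": {"plan": [[0, [0, 0, 0], -5], [0, [0, 0, 0], 0]]}}

```text
time: 19.32
ee_pos: [0.5352, -0.2262, 0.2012]
tcp_rot: [-179.9, 0.1, -179.0]
wrist_force: [2.4, -0.8, 5.2]
opening: 0.02
```

```bash
python3 t.py
```

```text
19.325 yaw -179.01 Tz [-0.235 -0.425 -0.007] e6 0.5191 F [ 2.4 -0.8  5.2] op 0.02
```

{"method": "drive_tool", "body": {"plan": [[0, [0, 0, 0], -5], [0, [0, 0, 0], 0]]}}

```text
time: 19.58
ee_pos: [0.5352, -0.2262, 0.2012]
tcp_rot: [-180.0, 0.1, 176.0]
wrist_force: [0.9, -1.0, 5.0]
opening: 0.0203
```

```bash
python3 t.py
```

```text
19.575 yaw 175.99 Tz [-0.313 -0.44   0.011] e6 0.5192 F [ 0.9 -1.   5. ] op 0.0203
```

{"method": "drive_tool", "body": {"plan": [[0, [0, 0, 0], -5], [0, [0, 0, 0], 0]]}}

```text
time: 19.82
ee_pos: [0.5352, -0.2262, 0.2012]
tcp_rot: [-180.0, 0.1, 171.0]
wrist_force: [3.0, -1.4, 5.1]
opening: 0.0201
```

```bash
python3 t.py
```

```text
19.825 yaw 170.99 Tz [-0.314 -0.394 -0.003] e6 0.5192 F [ 3.  -1.4  5.1] op 0.0201
```

{"method": "drive_tool", "body": {"plan": [[0, [0, 0, 0], -5], [0, [0, 0, 0], 0]]}}

```text
time: 20.08
ee_pos: [0.5352, -0.2263, 0.2012]
tcp_rot: [-180.0, 0.1, 166.0]
wrist_force: [2.0, -2.0, 4.9]
opening: 0.0202
```

```bash
python3 t.py
```

```text
20.075 yaw 165.99 Tz [-0.315 -0.43  -0.049] e6 0.5192 F [ 2.  -2.   4.9] op 0.0202
```

{"method": "drive_tool", "body": {"plan": [[0, [0, 0, 0], -5], [0, [0, 0, 0], 0]]}}

```text
time: 20.32
ee_pos: [0.5352, -0.2263, 0.2012]
tcp_rot: [-180.0, 0.1, 161.0]
wrist_force: [1.7, -2.2, 4.9]
opening: 0.0204
```

```bash
python3 t.py
```

```text
20.325 yaw 160.99 Tz [-0.277 -0.46  -0.004] e6 0.519 F [ 1.7 -2.2  4.9] op 0.0204
```

{"method": "drive_tool", "body": {"plan": [[0, [0, 0, 0], -5], [0, [0, 0, 0], 0]]}}

```text
time: 20.58
ee_pos: [0.5351, -0.2263, 0.2012]
tcp_rot: [-180.0, 0.1, 156.0]
wrist_force: [1.7, -2.1, 5.1]
opening: 0.0199
```

```bash
python3 t.py
```

```text
20.575 yaw 155.99 Tz [-0.344 -0.402 -0.055] e6 0.5191 F [ 1.7 -2.1  5.1] op 0.0199
```

{"method": "drive_tool", "body": {"plan": [[0, [0, 0, 0], -5], [0, [0, 0, 0], 0]]}}

```text
time: 20.82
ee_pos: [0.5351, -0.2263, 0.2012]
tcp_rot: [-180.0, 0.1, 151.0]
wrist_force: [1.7, -1.8, 5.2]
opening: 0.0204
```

```bash
python3 t.py
```

```text
20.825 yaw 150.99 Tz [-0.345 -0.466 -0.059] e6 0.519 F [ 1.7 -1.8  5.2] op 0.0204
```

{"method": "drive_tool", "body": {"plan": [[0, [0, 0, 0], -5], [0, [0, 0, 0], 0]]}}

```text
time: 21.08
ee_pos: [0.5352, -0.2263, 0.2012]
tcp_rot: [180.0, 0.1, 146.0]
wrist_force: [1.6, -1.6, 5.6]
opening: 0.0202
```

```bash
python3 t.py
```

```text
21.075 yaw 145.99 Tz [-0.36  -0.403 -0.039] e6 0.519 F [ 1.6 -1.6  5.6] op 0.0202
```

{"method": "drive_tool", "body": {"plan": [[0, [0, 0, 0], -5], [0, [0, 0, 0], 0]]}}

```text
time: 21.32
ee_pos: [0.5352, -0.2264, 0.2013]
tcp_rot: [180.0, 0.1, 141.0]
wrist_force: [2.3, -2.3, 5.1]
opening: 0.0204
```

```bash
python3 t.py
```

```text
21.325 yaw 140.99 Tz [-0.412 -0.441 -0.078] e6 0.5191 F [ 2.3 -2.3  5.1] op 0.0204
```

{"method": "drive_tool", "body": {"plan": [[0, [0, 0, 0], -5], [0, [0, 0, 0], 0]]}}

```text
time: 21.58
ee_pos: [0.5351, -0.2263, 0.2012]
tcp_rot: [180.0, 0.1, 136.0]
wrist_force: [1.4, -1.0, 4.8]
opening: 0.0201
```

```bash
python3 t.py
```

```text
21.575 yaw 135.99 Tz [-0.424 -0.4   -0.037] e6 0.5189 F [ 1.4 -1.   4.8] op 0.0201
```

{"method": "drive_tool", "body": {"plan": [[0, [0, 0, 0], -5], [0, [0, 0, 0], 0]]}}

```text
time: 21.82
ee_pos: [0.5352, -0.2264, 0.2012]
tcp_rot: [180.0, 0.1, 131.0]
wrist_force: [2.4, -2.6, 5.8]
opening: 0.0204
```

Run:
```python
exec(open('t.py').read())
snap('wrist','wd'); im=np.load('pics/wd.npz')['im']; cv2.imwrite('pics/c11.png',cv2.resize(im[190:330,210:350],None,fx=4,fy=4,interpolation=2)[:,:,::-1])
```

```text
21.825 yaw 130.99 Tz [-0.426 -0.4    0.003] e6 0.5189 F [ 2.4 -2.6  5.8] op 0.0204
```

View pics/c11.png

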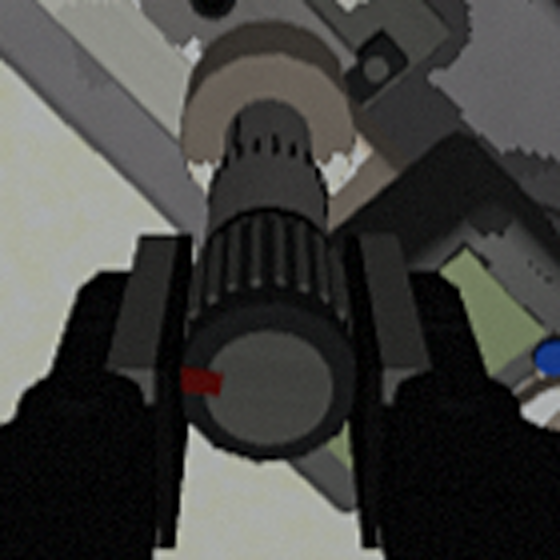

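{"method": "drive_tool", "body": {"plan": [[0, [0, 0, 0], -5], [0, [0, 0, 0], 0]]}}

```text
time: 22.12
ee_pos: [0.5351, -0.2264, 0.2012]
tcp_rot: [180.0, 0.1, 126.0]
wrist_force: [2.7, -1.6, 4.7]
opening: 0.0199
```

```bash
python3 t.py
```

```text
22.125 yaw 125.98 Tz [-0.413 -0.392  0.003] e6 0.5186 F [ 2.7 -1.6  4.7] op 0.0199
```

{"method": "drive_tool", "body": {"plan": [[0, [0, 0, 0], -5], [0, [0, 0, 0], 0]]}}

```text
time: 22.38
ee_pos: [0.5351, -0.2264, 0.2012]
tcp_rot: [180.0, 0.1, 121.0]
wrist_force: [1.6, -1.6, 5.3]
opening: 0.0201
```

```bash
python3 t.py
```

```text
22.375 yaw 120.99 Tz [-0.359 -0.358 -0.037] e6 0.5189 F [ 1.6 -1.6  5.3] op 0.0201
```

{"method": "drive_tool", "body": {"plan": [[0, [0, 0, 0], -5], [0, [0, 0, 0], 0]]}}

```text
time: 22.62
ee_pos: [0.5351, -0.2264, 0.2012]
tcp_rot: [180.0, 0.1, 116.0]
wrist_force: [1.5, -2.6, 4.9]
opening: 0.0203
```

```bash
python3 t.py
```

```text
22.625 yaw 115.98 Tz [-0.389 -0.399 -0.06 ] e6 0.5189 F [ 1.5 -2.6  4.9] op 0.0203
```

{"method": "drive_tool", "body": {"plan": [[0, [0, 0, 0], -5], [0, [0, 0, 0], 0]]}}

```text
time: 22.88
ee_pos: [0.5351, -0.2264, 0.2012]
tcp_rot: [179.9, 0.1, 111.0]
wrist_force: [2.4, -1.8, 5.3]
opening: 0.0206
```

```bash
python3 t.py
```

```text
22.875 yaw 110.99 Tz [-0.498 -0.379 -0.014] e6 0.5189 F [ 2.4 -1.8  5.3] op 0.0206
```

{"method": "drive_tool", "body": {"plan": [[0, [0, 0, 0], -5], [0, [0, 0, 0], 0]]}}

```text
time: 23.12
ee_pos: [0.5351, -0.2264, 0.2012]
tcp_rot: [179.9, 0.1, 106.0]
wrist_force: [1.6, -2.4, 5.4]
opening: 0.0203
```

```bash
python3 t.py
```

```text
23.125 yaw 105.99 Tz [-0.468 -0.359  0.02 ] e6 0.5646 F [ 1.6 -2.4  5.4] op 0.0203
```

{"method": "drive_tool", "body": {"plan": [[0, [0, 0, 0], -5], [0, [0, 0, 0], 0]]}}

```text
time: 23.38
ee_pos: [0.5351, -0.2264, 0.2012]
tcp_rot: [179.9, 0.1, 101.0]
wrist_force: [1.9, -2.5, 5.3]
opening: 0.0202
```

```bash
python3 t.py
```

```text
23.375 yaw 100.99 Tz [-0.46 -0.32  0.04] e6 0.5954 F [ 1.9 -2.5  5.3] op 0.0202
```

{"method": "drive_tool", "body": {"plan": [[0, [0, 0, 0], -5], [0, [0, 0, 0], 0]]}}

```text
time: 23.62
ee_pos: [0.5351, -0.2264, 0.2012]
tcp_rot: [179.9, 0.1, 96.0]
wrist_force: [1.4, -3.2, 4.9]
opening: 0.02
```

Run:
```python
exec(open('t.py').read())
snap('wrist','we'); im=np.load('pics/we.npz')['im']; cv2.imwrite('pics/c12.png',cv2.resize(im[190:330,210:350],None,fx=4,fy=4,interpolation=2)[:,:,::-1])
```

```text
23.625 yaw 95.99 Tz [-0.428 -0.327 -0.008] e6 0.6183 F [ 1.4 -3.2  4.9] op 0.02
```

View pics/c12.png

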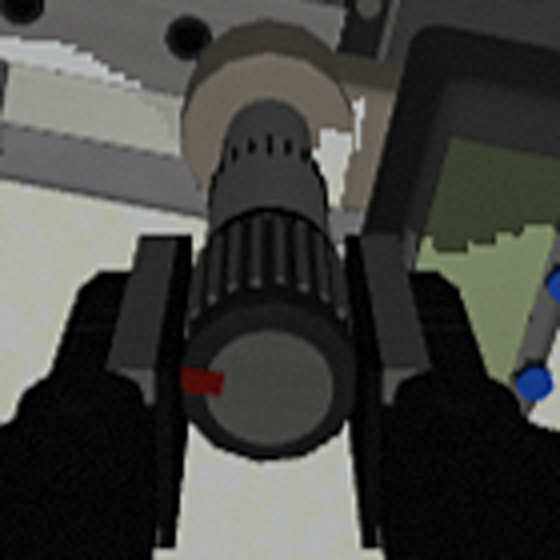

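{"method": "drive_tool", "body": {"plan": [[0, [0, 0, 0], -5], [0, [0, 0, 0], 0]]}}

```text
time: 23.92
ee_pos: [0.535, -0.2264, 0.2012]
tcp_rot: [179.9, 0.1, 91.0]
wrist_force: [1.0, -1.9, 5.9]
opening: 0.0202
```

```bash
python3 t.py
```

```text
23.925 yaw 90.99 Tz [-0.402 -0.283 -0.04 ] e6 0.5749 F [ 1.  -1.9  5.9] op 0.0202
```

{"method": "drive_tool", "body": {"plan": [[0, [0, 0, 0], -5], [0, [0, 0, 0], 0]]}}

```text
time: 24.18
ee_pos: [0.5351, -0.2264, 0.2012]
tcp_rot: [179.9, 0.1, 86.0]
wrist_force: [1.4, -2.7, 4.7]
opening: 0.0205
```

```bash
python3 t.py
```

```text
24.175 yaw 85.99 Tz [-0.456 -0.252  0.016] e6 0.5695 F [ 1.4 -2.7  4.7] op 0.0205
```

{"method": "drive_tool", "body": {"plan": [[0, [0, 0, 0], -5], [0, [0, 0, 0], 0]]}}

```text
time: 24.42
ee_pos: [0.535, -0.2264, 0.2012]
tcp_rot: [179.9, 0.1, 81.0]
wrist_force: [0.8, -2.5, 5.3]
opening: 0.0205
```

```bash
python3 t.py
```

```text
24.425 yaw 80.99 Tz [-0.469 -0.321  0.051] e6 0.5955 F [ 0.8 -2.5  5.3] op 0.0205
```

{"method": "drive_tool", "body": {"plan": [[0, [0, 0, 0], -5], [0, [0, 0, 0], 0]]}}

```text
time: 24.68
ee_pos: [0.535, -0.2264, 0.2012]
tcp_rot: [179.9, 0.0, 76.0]
wrist_force: [1.7, -1.7, 5.4]
opening: 0.0202
```

```bash
python3 t.py
```

```text
24.675 yaw 75.99 Tz [-0.523 -0.301  0.075] e6 0.6182 F [ 1.7 -1.7  5.4] op 0.0202
```

{"method": "drive_tool", "body": {"plan": [[0, [0, 0, 0], -5], [0, [0, 0, 0], 0]]}}

```text
time: 24.92
ee_pos: [0.535, -0.2264, 0.2012]
tcp_rot: [179.9, 0.0, 71.0]
wrist_force: [1.1, -1.9, 5.5]
opening: 0.0201
```

```bash
python3 t.py
```

```text
24.925 yaw 70.99 Tz [-0.471 -0.241  0.037] e6 0.5755 F [ 1.1 -1.9  5.5] op 0.0201
```

{"method": "drive_tool", "body": {"plan": [[0, [0, 0, 0], -5], [0, [0, 0, 0], 0]]}}

```text
time: 25.18
ee_pos: [0.535, -0.2264, 0.2012]
tcp_rot: [179.9, 0.0, 66.0]
wrist_force: [2.0, -2.3, 5.0]
opening: 0.0203
```

```bash
python3 t.py
```

```text
25.175 yaw 65.99 Tz [-0.513 -0.25   0.018] e6 0.5696 F [ 2.  -2.3  5. ] op 0.0203
```

{"method": "drive_tool", "body": {"plan": [[0, [0, 0, 0], -5], [0, [0, 0, 0], 0]]}}

```text
time: 25.42
ee_pos: [0.535, -0.2264, 0.2012]
tcp_rot: [179.9, 0.0, 61.0]
wrist_force: [1.0, -2.3, 5.0]
opening: 0.0203
```

```bash
python3 t.py
```

```text
25.425 yaw 60.99 Tz [-0.443 -0.212  0.017] e6 0.5954 F [ 1.  -2.3  5. ] op 0.0203
```

{"method": "drive_tool", "body": {"plan": [[0, [0, 0, 0], -5], [0, [0, 0, 0], 0]]}}

```text
time: 25.68
ee_pos: [0.5349, -0.2264, 0.2012]
tcp_rot: [179.9, 0.0, 56.0]
wrist_force: [0.7, -1.5, 6.0]
opening: 0.0206
```

```bash
python3 t.py
```

```text
25.675 yaw 55.99 Tz [-0.46  -0.211  0.063] e6 0.6181 F [ 0.7 -1.5  6. ] op 0.0206
```

{"method": "drive_tool", "body": {"plan": [[0, [0, 0, 0], -5], [0, [0, 0, 0], 0]]}}

```text
time: 25.92
ee_pos: [0.5349, -0.2264, 0.2012]
tcp_rot: [179.9, 0.0, 51.0]
wrist_force: [1.2, -1.1, 5.3]
opening: 0.02
```

```bash
python3 t.py
```

```text
25.925 yaw 50.99 Tz [-0.417 -0.171  0.038] e6 0.5756 F [ 1.2 -1.1  5.3] op 0.02
```

{"method": "drive_tool", "body": {"plan": [[0, [0, 0, 0], 0], [0, [0, 0, 0], 0], [0, [0, 0, 0], 0], [0, [0, 0, 0], 0]]}}

```text
time: 26.42
ee_pos: [0.5349, -0.2264, 0.2012]
tcp_rot: [179.9, 0.0, 51.1]
wrist_force: [0.9, -0.7, 5.3]
opening: 0.0204
```

```bash
python3 t.py
```

```text
26.425 yaw 51.05 Tz [-0.436 -0.204 -0.049] e6 0.0121 F [ 0.9 -0.7  5.3] op 0.0204
```

{"method": "drive_tool", "body": {"plan": [[0, [0, 0, 0], -2], [0, [0, 0, 0], 0], [0, [0, 0, 0], 0], [0, [0, 0, 0], 0], [0, [0, 0, 0], 0], [0, [0, 0, 0], 0]]}}

```text
time: 27.18
ee_pos: [0.5349, -0.2264, 0.2012]
tcp_rot: [179.9, 0.0, 49.1]
wrist_force: [-0.3, -2.2, 7.4]
opening: 0.0203
```

```bash
python3 t.py
```

```text
27.175 yaw 49.06 Tz [-0.422 -0.202 -0.041] e6 0.0097 F [-0.3 -2.2  7.4] op 0.0203
```

{"method": "drive_tool", "body": {"plan": [[0, [0, 0, 0], -2], [0, [0, 0, 0], 0], [0, [0, 0, 0], 0], [0, [0, 0, 0], 0], [0, [0, 0, 0], 0], [0, [0, 0, 0], 0]]}}

```text
time: 27.92
ee_pos: [0.5349, -0.2264, 0.2012]
tcp_rot: [179.9, 0.0, 47.1]
wrist_force: [0.3, -3.0, 6.6]
opening: 0.0206
```

```bash
python3 t.py
```

```text
27.925 yaw 47.05 Tz [-0.444 -0.183 -0.044] e6 0.0077 F [ 0.3 -3.   6.6] op 0.0206
```

{"method": "drive_tool", "body": {"plan": [[0, [0, 0, 0], -3], [0, [0, 0, 0], 0], [0, [0, 0, 0], 0], [0, [0, 0, 0], 0], [0, [0, 0, 0], 0], [0, [0, 0, 0], 0]]}}

```text
time: 28.68
ee_pos: [0.5349, -0.2264, 0.2012]
tcp_rot: [179.9, -0.0, 44.1]
wrist_force: [0.5, -2.3, 4.9]
opening: 0.0205
```

```bash
python3 t.py; for i in 1 2 3 4 5 6; do python3 - <<'E'
from h import *
eyes.camera('top'); o=monitor.get_obs(); print(o['time'],o['torque'].round(3),o['joint_efforts'][5])
E
done
```

```text
28.675 yaw 44.05 Tz [-0.504 -0.168  0.027] e6 0.0281 F [ 0.5 -2.3  4.9] op 0.0205
28.725 [-0.437 -0.185  0.026] 0.02808786928653717
28.775 [-0.481 -0.16   0.076] 0.02808721095789224
28.825 [-0.48  -0.129  0.055] 0.028088008984923363
28.875 [-0.398 -0.199  0.083] 0.02816644439008087
28.925 [-0.426 -0.197  0.066] 0.028132684528827667
28.975 [-0.497 -0.153  0.014] 0.02813565486576408
```

{"method": "drive_tool", "body": {"plan": [[0.3, [0, 0, 0], 0], [0.5, [0, 0, 0], 0], [0.5, [0, 0, 0], 0], [0.5, [0, 0, 0], 0], [0.5, [0, 0, 0.015], 0], [0.5, [0, 0, 0.03], 0], [0.5, [0, 0, 0.04], 0], [0.5, [0, 0, 0.04], 0], [0.5, [0, 0, 0], 0], [0.5, [0, 0, 0], 0]]}}

```text
time: 30.22
ee_pos: [0.5348, -0.226, 0.3257]
tcp_rot: [180.0, -0.0, 44.1]
wrist_force: [0.9, -0.2, 0.1]
opening: 0.0428
```

Run:
```python
from h import *
st(); snap('wrist','wf'); cap('wf'); snap('side','sf')
im=np.load('pics/sf.npz')['im']; c=im[130:260,240:380]; cv2.imwrite('pics/c13.png',cv2.resize(c,None,fx=4.5,fy=4.5,interpolation=2)[:,:,::-1])
```

```text
t 30.225 stand x,y mm -0.89 -0.07 z 0.32569 yaw [ 1.7998e+02 -1.0000e-02  4.4070e+01] F [ 0.85 -0.24  0.1 ] T [-0.006  0.064  0.017] op 0.0428 q6 113.0
cap 459 ((0.535354733467102, -0.22554372251033783), 0.0109831802546978) [ 0.53575203 -0.22520548  0.20226817] [208.61873638 276.98910675]
hull c 0.5354343365128067 -0.22545499499749386 r 0.010556413306690986 tcp [ 0.53480728 -0.22597636  0.32568976] rot [ 1.79982410e+02 -1.02957679e-02  4.40679077e+01]
red 230 [ 0.54177853 -0.21862544  0.36984162]
```

View pics/wfc.png

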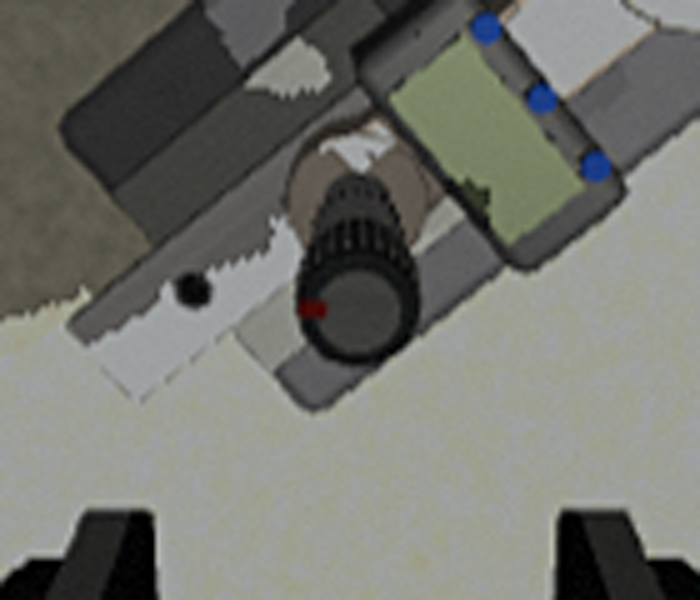

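View pics/c13.png

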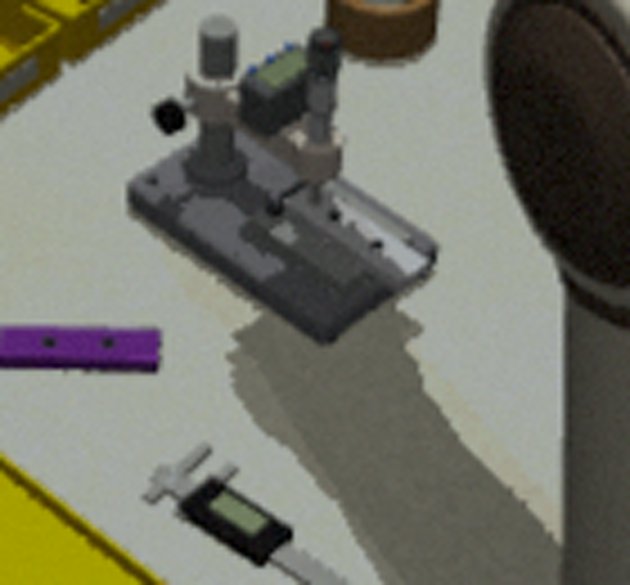

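Run:
```python
from h import *
im,w=world('wrist','wf'); i=im.astype(int)
a=np.radians(YS); ex=np.array([np.cos(a),np.sin(a)]); ey=np.array([-np.sin(a),np.cos(a)])
d=w[...,:2]-np.array([.535,-.226]); X=d@ex*1e3; Y=d@ey*1e3; Z=w[...,2]*1e3
near=(abs(Y)<66)&(X>-110)&(X<140)
b=near&(Z>52)&(Z<61)&(X<-15)&(abs(Y)<25); g=near&(Z>22)&(Z<33)
for n,m in (('bar',b),('base',g)): print(n,m.sum(),np.percentile(X[m],[1,3]),np.percentile(Y[m],[1,99]),cv2.minAreaRect(w[m][:,:2].astype(np.float32)))
print(job.job_done())
```

```text
bar 1060 [-92.71425673 -91.33285537] [-13.63382734  15.93926728] ((0.4807848334312439, -0.21926145255565643), (0.030291855335235596, 0.07816708832979202), 83.29959106445312)
base 4500 [-63.71021518 -58.89534553] [-57.5730131   59.92896927] ((0.5670182704925537, -0.22885924577713013), (0.11985203623771667, 0.1997321993112564), 83.86968231201172)
the job is handed in; nothing more can be done
None
```

The bar is on the measuring table, pushed home against the back stop and clamped by the spindle. The job was handed in at about 30 s, with the gripper open and clear above the gauge.

- **Bar:** I picked it from the yellow tray, laid it flat and slid it in until the push force rose to about 11 N and it stopped moving. It did not slip in the jaws before I let go. In the last picture its yaw agrees with the stand's to about 0.5°, and its front end measures about 93 mm in front of the axis (94 mm expected).
- **Ratchet:** I gripped only the cap and turned it about 204° clockwise. Three swell-and-drop cycles showed in the wrist joint's torque, 20° apart. I stopped as the torque began to rise again, which I put at roughly 64° of slip, short of the fourth click. After release, the red mark had not sprung back.
- **What was less certain:**
    - I did not read the slip against the thimble's own marks; it comes only from the torque pattern and the angle turned.
    - The wrist torque sensor was noisy (about 0.03 N m), so I relied mainly on the joint effort.
    - The wrist camera's views facing opposite ways differed by about 2.5 mm along x, so I averaged several views to find the cap.
- **Other things:** The arm touched nothing else that I could see in the pictures.

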